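# Clamp the housing with the outer ring, then lock with the centre knob

### The job

On the small clamping fixture, turn only the outer ring clockwise so that its arm slides the housing fully against the fence and presses it there firmly, with about 10 N (the casting is thin: never more than 18 N), leaving the knob in the middle of the ring as it is. Then turn only the centre knob clockwise to its stop, with the arm staying tight on the housing, and let go; leave the other things on the bench alone.

Things in the scene. Friction and masses are not known exactly. Their poses are not given: they have to be found in the camera images.
- fixture: Dark steel clamping fixture fixed to the bench: plate x -53 to 97, y -105 to 85 mm, 12 mm thick. Origin at bench level on the common vertical axis of ring and knob, z up, +x from that axis to the middle of the housing's track (52 mm away). The track runs along y between two slippery nylon rails 8 mm high, 43 mm clear (inner faces).
- clamp_ring: Outer control: round ribbed grey ring, 58 mm diameter, 52 to 82 mm above the bench, steel arm below it (12 mm wide, at 39 to 47 mm, above the housing). Origin at bench level on the axis; +x along the arm, z up. Clockwise from above moves the arm tip to the fixture's -y; range: arm 1.3 rad ccw to 0.6 rad cw of fixture +x. Friction 0.15 N m; stays where left, keeping part of the clamping force.
- ring_grip (a point): Centre of the outer ring on the axis, half-way up the ring (67 mm above the bench). Axes as clamp_ring.
- nose (a point): Axis of the round grey nylon nose hanging from the end of the clamp arm: vertical, 8 mm radius, 55 mm from the ring's axis, 22 to 47 mm above the bench (this point at 34.5); it pushes the housing's +y end face. 10 N there takes 0.55 N m on the ring over its friction. Hard contact: force rises some 20 N within about 1 mm.
- lock_knob (a joint): Angle of the inner control, the black wing knob (bar shape) that stands above the ring on the same axis: 0 with the wing's marked end to the fixture's +x, growing clockwise seen from above, stop at 1.4 rad. Starts between 0 and 0.35. Turning takes about 0.04 N m, it stays where left.
- wing_center (a point): Centre of the wing of the inner knob, on the axis, 100.5 mm above the bench. The wing is a bar 34 mm long (its own x), 12 mm thick (its own y, the width to grip), 27 mm tall: 87 to 114 mm above the bench, that is 5 to 32 mm above the ring's top. z up.
- wing_end (a point): Marked end of the wing (white line on the top): 17 mm from the axis, half-way up. Axes as wing_center.
- housing: Loose die-cast aluminium housing lying between the rails, 40 mm (x) x 50 mm (y) x 24 mm tall, underside on the plate (12 mm above the bench), about 0.15 kg. Origin at the centre of its underside, axes along its sides, parallel to the fixture's within a few degrees. It starts some 4 to 36 mm short of the jaw plate.
- fence: Steel end stop fixed across the track, 42 mm wide, 26 mm tall, 14 mm thick. Origin at the foot of its face towards the housing, 12 mm above the bench; +y points to the housing. On that face sits a dark jaw plate, the surface the housing stops against; it stands out 1.5 to 7.5 mm (not measured), so a home housing's centre is 26.5 to 32.5 mm from this origin along +y.
- screwdriver: Bystander: screwdriver lying to the robot's right of the fixture. Leave alone.
- part_bin: Bystander: yellow open parts bin, 150 x 100 x 75 mm, origin under its centre. Leave alone.
- spray_can: Bystander: grey can, 52 mm diameter, 150 mm tall, origin under its centre. Leave alone.
- spanner: Bystander: spanner lying to the robot's left. Leave alone.
There are look-alikes about, which are no part of the job. Leave any purple or turquoise look-alike of the fixture alone. Several things have the shape of the housing; the one meant has the colours described above.

How it is judged:
By the outcome, as a careful person would: the job done as asked, in the order asked, and still so for the second after the job is handed in, with the robot touching nothing.
It also fails if it takes over 72 s, if anything falls off the work surface, if the arm or the gripper's body presses on something with over 40 N, if the wrist force passes 120 N, or if a joint passes its speed limit or range.

### The arm

A 7-joint arm with a two-finger parallel gripper is mounted at the origin on the work surface. World frame = base frame: x ahead of the robot, y to its left, z up, the work surface at z = 0. Lengths are in m, angles in degrees, forces in N, time in s.
With the tool pointing down it reaches from about 0.4 to 0.85 m from the base axis. Payload 4.5 kg.
Tool frame: the origin (TCP) lies midway between the tips of the shut fingers; the grasp point (between the pads) lies manip.hold_point_z behind it (manip.hold_point_z is the distance from the TCP to the grasp point, in m); x points along the fingers, y is the direction in which the jaws open and shut, and the axes are right-handed (so a half turn about x gives the same grasp; the last joint's range is limited). The gripper opens to 88 mm and grips with 3 to 60 N. Pads are 18 mm wide; open, the fingers measure 123 mm over their backs; the gripper's body (75 mm by 187 mm) begins 45 mm behind the grasp point.
Start: joints at [77.452, 39.483, -11.15, 89.685, 9.013, 51.709, -12.324], TCP at [0.156, -0.605, 0.239] pointing down, gripper open.
Joint ranges: [-172.22, 172.22], [-26.19, 119.32], [-84.43, 86.54], [7.71, 146.69], [-57.33, 237.33], [2.42, 119.75], [-152.13, 152.13]. Speed limits (degrees/s): [147.25, 147.25, 180, 180, 180, 180, 180].

### API

Orientations are given as [roll, pitch, yaw] about the fixed x, y, z axes, in that order (R = Rz(yaw) Ry(pitch) Rx(roll)).
In Python, from cell import monitor, eyes, order, manip gives the robot as it stands.
- The arm moves only by the tool send_rows, never from a script. Its argument "moves" is a list of rows, each an object of numbers: "dx", "dy", "dz": the shift along the world's x, y, z in m; "ax", "ay", "az": the turn, a rotation vector about the world's x, y, z in degrees. In form: [{"dx": .., "dy": .., "dz": .., "ax": .., "ay": .., "az": ..}, ...]. A call has 1 to 5 rows; each row shifts and turns the commanded pose from where the row before left it; what a row does not reach is not made up. A row lasts 1/8 s, in which the tool goes at most 62.5 mm and 10.7 degrees, less where a joint would pass 70% of its speed; a pose out of reach is approached as far as the arm can. A call is refused whole if a number of a shift passes 0.0625 or a number of a turn 10.7, either way. A call with a gripper value outside its range is refused whole. "gripper" is the opening, from 0 (shut) to 1 (fully open), set as the call begins (left out, the last holds). The fingers move at their own pace and stop on an object; "squeeze" is the grip in N (left out, the last holds). Time passes only in rows, so rows that do not move let the fingers close. It gives the time, the measured TCP pose, the force and the opening at its end, in the units of the state.
- monitor.sense(): the state, without advancing time (a new reading comes with each control period).
- eyes.capture(name): name is "side" or "top"; returns a dict with "pixels" (400x640x3 uint8, red, green, blue), "camera_matrix" (3x3 intrinsics, pixels), "distortion" ([k1, k2, p1, p2, k3] as OpenCV has them; the pictures are not rectified), "R" (3x3) and "t" (3): a world point X has camera coordinates R X + t. Camera axes: x right, y down, z forward; pixel columns grow to the right and rows downward; lengths in m; the calibration is good to about 2 mm. A picture is of the moment at which its call begins. There is no depth.
- order.hand_in(): hands the job in, once; it reports no verdict.
Trained networks look in a picture, given as the dict that the camera call returned (one of the last four; its "shot" number tells which), for a name from the list of things; names that differ only in an ending like _2 or _b are one class to them, and where a whole thing is asked for, a point or a joint stands for the part that bears it (a point fixed in the world has none). Each returns a list of dicts, best first, with "conf" (0 to 1); they miss things now and then, are a little off and sometimes report something else, mostly with a low value. They report only what shows in the picture. A call takes as long as a camera call. They do not tell look-alikes from the thing itself.
- eyes.masks_of(query, picture): "mask" (400x640 bool, what is visible of it) and "at" ([row, column] in pixels, amid what is visible of it).
The state is a dict: "time": time; "joint_pos": joint angles; "joint_velocities": joint speeds; "effort": joint torques, N m; "eef_pos": TCP position; "eef_rot": TCP orientation; "contact_force": force on the tool from outside, world axes, zero at the start; "moment": the same for the moment, N m; "width": finger opening in m.
Only numpy, scipy, OpenCV 4.12 (cv2) and the standard library are available. Lean on these libraries where they do the work, as an engineer would, in place of code of your own. Each camera call takes 0.05 s, during which the arm holds its last target.

## Working session

There is one attempt and no reset: what is moved stays moved. The work goes in short steps, Python scripts to look and compute and a tool call to move; the robot and the scene stay as the last step left them, time stands still between calls to the robot, and variables do not carry over. Pictures are saved under pics/ and viewed, and the job is handed in when it is done.

Besides the shell and the picture viewer there is one more tool, called after "Call:" as name(argument=value, ...), one argument or row to a line, values as JSON. send_rows: Moves the arm, as the interface text tells. Its arguments: {"type":"object","properties":{"moves":{"type":"array","items":{"type":"object","properties":{"dx":{"type":"number"},"dy":{"type":"number"},"dz":{"type":"number"},"ax":{"type":"number"},"ay":{"type":"number"},"az":{"type":"number"}}}},"gripper":{"type":"number"},"squeeze":{"type":"number"}},"required":["moves"]}

```bash
mkdir -p pics; cat > h.py <<'E'
import numpy as np,cv2,pickle
from cell import monitor,eyes,order,manip
def cap(n,fn):
    p=eyes.capture(n); cv2.imwrite('pics/'+fn+'.png',p['pixels'][:,:,::-1]); pickle.dump(p,open(fn+'.pkl','wb')); return p
def ray(p,uv):
    K=np.array(p['camera_matrix']);D=np.array(p['distortion'],float)
    q=cv2.undistortPoints(np.array(uv,float).reshape(-1,1,2),K,D).reshape(-1,2)
    R=np.array(p['R']);t=np.array(p['t'])
    return -R.T@t, (R.T@np.c_[q,np.ones(len(q))].T).T
def onz(p,uv,z):
    c,d=ray(p,uv); s=(z-c[2])/d[:,2]; return c+s[:,None]*d
def proj(p,X):
    R=np.array(p['R']);t=np.array(p['t'])
    return cv2.projectPoints(np.array(X,float).reshape(-1,1,3),cv2.Rodrigues(R)[0],t,np.array(p['camera_matrix']),np.array(p['distortion'],float))[0].reshape(-1,2)
E
python3 - <<'E'
from h import *
for n in ('top','side'):
    p=cap(n,n+'0')
    print(n,-np.array(p['R']).T@p['t'])
s=monitor.sense();print(s);print(manip.hold_point_z)
E
```

```text
top [ 0.46323474 -0.06247623  1.52302775]
side [0.0968774  0.80927211 0.90186302]
{'time': 0.1, 'joint_pos': array([ 77.45184062,  39.53086709, -11.14525024,  89.73831736,
         9.01418937,  51.71148156, -12.32424985]), 'joint_velocities': array([-5.04178728e-02, -7.60551409e-02,  6.54907605e-02, -8.66018915e-02,
       -5.75874968e-05, -2.32321163e-02, -3.20832697e-02]), 'effort': array([-2.69885932e-03, -5.28497100e+01, -1.27142541e+00, -1.53836721e+01,
       -5.25998371e-02,  1.99166308e-03,  5.86831447e-05]), 'eef_pos': array([ 0.1561314 , -0.60458666,  0.23796595]), 'eef_rot': array([-85.13385978,  89.90136382, 109.35628926]), 'contact_force': array([-0.98541277, -0.41533449, -0.18882181]), 'moment': array([-0.03698393, -0.06837526,  0.00811197]), 'width': 0.08809802629317656}
0.0187
```

View pics/top0.png

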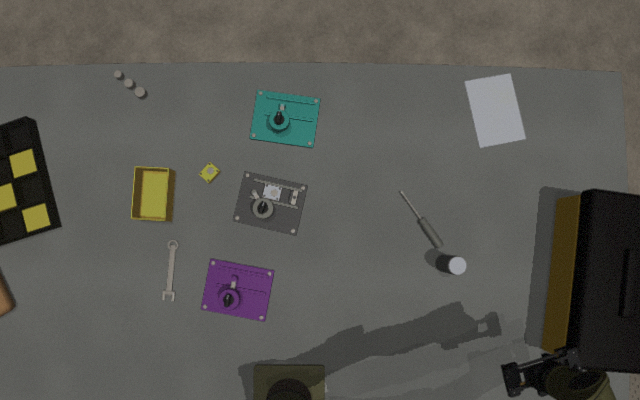

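View pics/side0.png

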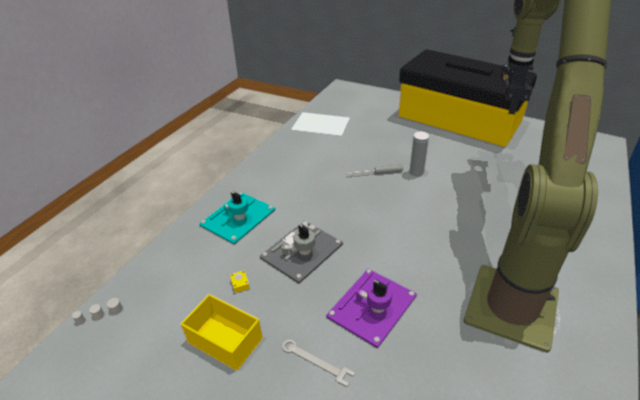

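Candidates are the dark steel fixture at top (270,203) / side (302,249), the turquoise one at top (285,118) / side (238,215), and the purple one at top (238,290) / side (372,305). There is also a yellow housing-like block at top (209,172). By the description it is the dark one, with the aluminium housing at top (272,191). Checking that in a close crop.

```bash
python3 - <<'E'
import cv2
a=cv2.imread('pics/top0.png')[160:245,222:320]; b=cv2.imread('pics/side0.png')[205:290,250:350]
cv2.imwrite('pics/c_top.png',cv2.resize(a,None,fx=7,fy=7,interpolation=cv2.INTER_CUBIC))
cv2.imwrite('pics/c_side.png',cv2.resize(b,None,fx=7,fy=7,interpolation=cv2.INTER_CUBIC))
E
```

```text
(no output)
```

View pics/c_top.png

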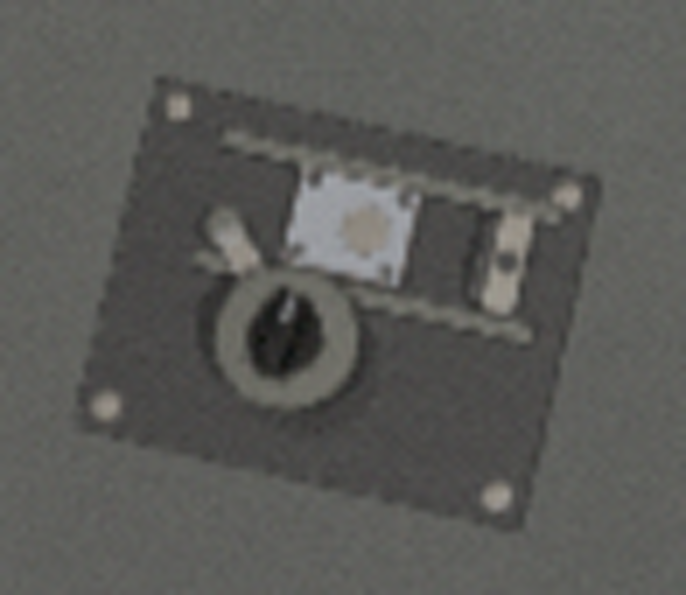

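View pics/c_side.png

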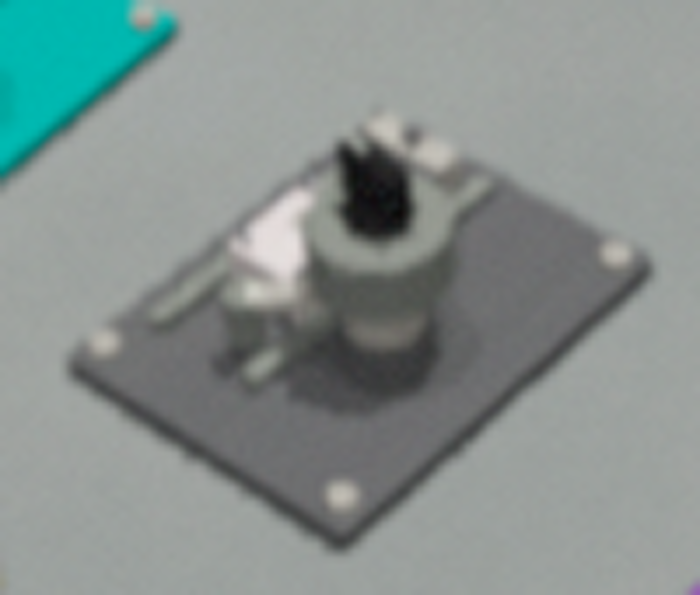

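The crops confirm it: a dark plate with a grey ring and black wing knob at top (262,208), and an aluminium housing between rails at top (272,192). The fence is at top (294,197) and the arm tip at top (254,191), well short of the housing. Next I fit the poses.

```bash
cat > fit.py <<'E'
from h import *
import pickle
from scipy.optimize import least_squares
t=pickle.load(open('top0.pkl','rb'));s=pickle.load(open('side0.pkl','rb'))
f=lambda l,o:np.array(o)+(np.array(l)+0.5)/7-0.5
T=f([(157,78),(602,178),(522,530),(80,432)],(222,160))
S=f([(73,362),(650,262),(340,540)],(250,205))
C=np.array([(97,85,12),(97,-105,12),(-53,-105,12),(-53,85,12)])/1e3
def W(p,L):
    c,s_=np.cos(p[2]),np.sin(p[2]);L=np.atleast_2d(L)
    return np.c_[p[0]+c*L[:,0]-s_*L[:,1],p[1]+s_*L[:,0]+c*L[:,1],L[:,2]]
def loc(p,X):
    c,s_=np.cos(p[2]),np.sin(p[2]);d=np.atleast_2d(X)-[p[0],p[1],0]
    return np.c_[c*d[:,0]+s_*d[:,1],-s_*d[:,0]+c*d[:,1],d[:,2]]
if __name__=='__main__':
    for use in ('t','s','ts'):
        def r(p):
            o=[]
            if 't' in use:o.append((proj(t,W(p,C))-T).ravel())
            if 's' in use:o.append((proj(s,W(p,C[[0,2,3]]))-S).ravel())
            return np.concatenate(o)
        x0=onz(t,[[262,208]],.012)[0]
        q=least_squares(r,[x0[0],x0[1],-.2]);print(use,q.x,np.degrees(q.x[2]),np.round(q.fun,1))
    P=q.x
    # parts
    rc=f([(287,340)],(222,160)); print('ring top ctr',loc(P,onz(t,rc,.082))*1e3, onz(t,rc,.082))
    rc=f([(378,222)],(250,205)); print('side ring top',loc(P,onz(s,rc,.082))*1e3)
    n=f([(222,222)],(222,160)); l=loc(P,onz(t,n,.047))[0]; print('nose/arm end',l*1e3,np.degrees(np.arctan2(l[1],l[0])))
    w=f([(290,288)],(222,160)); l=loc(P,onz(t,w,.114))[0]; print('wing mark',l*1e3)
    w=f([(283,378)],(222,160)); l=loc(P,onz(t,w,.114))[0]; print('wing back',l*1e3)
    hh=f([(304,166),(420,190),(402,286),(287,262)],(222,160)); print('housing',loc(P,onz(t,hh,.036))*1e3)
    fe=f([(485,308),(505,208),(533,215)],(222,160)); print('fence top',loc(P,onz(t,fe,.038))*1e3)
E
python3 fit.py
```

```text
t [ 0.54942888  0.0715734  -0.21174558] -12.13212789960518 [ 0.2  0.3 -0.  -0.   0.2 -0.1 -0.4 -0.2]
s [ 0.55128953  0.07541155 -0.22318274] -12.787428914761742 [-1.3 -0.3  0.8 -0.1  0.5  0.2]
ts [ 0.55055388  0.07314244 -0.21818266] -12.50094549864106 [-0.1 -0.2 -0.4 -0.2 -0.5 -0.3 -1.  -0.8 -0.6 -0.6  1.3 -0.6  1.3 -0.3]
ring top ctr [[-0.90498101 -0.93022592 82.        ]] [[0.549469   0.07243016 0.082     ]]
side ring top [[ 0.15891276  2.87804486 82.        ]]
nose/arm end [41.39987306 39.54441731 47.        ] 43.68686019522847
wing mark [ 17.81286961  -0.79729089 114.        ]
wing back [-16.83023061  -6.11440749 114.        ]
housing [[ 72.05977104  13.4026186   36.        ]
 [ 72.97798023 -35.29224257  36.        ]
 [ 32.87269839 -37.02765466  36.        ]
 [ 32.02000148  11.17219769  36.        ]]
fence top [[ 31.49709427 -72.29955281  38.        ]
 [ 73.31414453 -71.06464737  38.        ]
 [ 73.05358547 -82.88818206  38.        ]]
```

```bash
cat >> h.py <<'E'
from scipy.spatial.transform import Rotation as Ro
def tool():
    s=monitor.sense(); R=Ro.from_euler('xyz',s['eef_rot'],degrees=True).as_matrix()
    print('t',round(s['time'],2),'pos',np.round(s['eef_pos']*1e3,1),'x',np.round(R[:,0],3),'jaw',round(np.degrees(np.arctan2(R[1,1],R[0,1])),2),'F',np.round(s['contact_force'],2),'M',np.round(s['moment'],3),'w',round(s['width']*1e3,1),'j',np.round(s['joint_pos'],0))
    return s,R
E
python3 -c "
from h import *
tool()"
```

```text
t 0.1 pos [ 156.1 -604.6  238. ] x [-0.001  0.002 -1.   ] jaw -75.51 F [-0.99 -0.42 -0.19] M [-0.037 -0.068  0.008] w 88.1 j [ 77.  40. -11.  90.   9.  52. -12.]
```

Call:
send_rows(
  moves=[
    {"dx":0.026,"dy":0.045,"az":10},
    {"dx":0.026,"dy":0.045,"az":10},
    {"dx":0.026,"dy":0.045,"az":10},
    {"dx":0.026,"dy":0.045,"az":10},
    {"dx":0.026,"dy":0.045,"az":10},
  ],
  gripper=1,
)

```text
$.moves[0]: bad value
```

Call:
send_rows(
  moves=[
    {"dx":0.026,"dy":0.045,"az":10},
    {"dx":0.026,"dy":0.045,"az":10},
    {"dx":0.026,"dy":0.045,"az":10},
    {"dx":0.026,"dy":0.045,"az":10},
    {"dx":0.026,"dy":0.045,"az":10},
  ],
)

```text
$.moves[0]: bad value
```

Call:
send_rows(
  moves=[
    {"dx":0.026,"dy":0.045,"az":10},
    {"dx":0.026,"dy":0.045,"az":10},
    {"dx":0.026,"dy":0.045,"az":10},
    {"dx":0.026,"dy":0.045,"az":10},
    {"dx":0.02,"dy":0.03,"az":10},
  ],
)

```text
$.moves[0]: bad value
```

```bash
python3 -c "
from h import *
tool()"
```

```text
t 0.1 pos [ 156.1 -604.6  238. ] x [-0.001  0.002 -1.   ] jaw -75.51 F [-0.99 -0.42 -0.19] M [-0.037 -0.068  0.008] w 88.1 j [ 77.  40. -11.  90.   9.  52. -12.]
```

Rows apparently need all six numbers.

Call:
send_rows(
  moves=[
    {"dx":0.026,"dy":0.045,"dz":0,"ax":0,"ay":0,"az":10},
    {"dx":0.026,"dy":0.045,"dz":0,"ax":0,"ay":0,"az":10},
    {"dx":0.026,"dy":0.045,"dz":0,"ax":0,"ay":0,"az":10},
    {"dx":0.026,"dy":0.045,"dz":0,"ax":0,"ay":0,"az":10},
    {"dx":0.026,"dy":0.045,"dz":0,"ax":0,"ay":0,"az":10},
  ],
  gripper=1,
)

```text
time: 0.72
eef_pos: [0.2869, -0.3786, 0.2387]
eef_rot: [-178.5, 90.0, 66.3]
contact_force: [0.3, 0.6, 0.9]
width: 0.0885
```

Call:
send_rows(
  moves=[
    {"dx":0.026,"dy":0.045,"dz":0,"ax":0,"ay":0,"az":10},
    {"dx":0.026,"dy":0.045,"dz":0,"ax":0,"ay":0,"az":10},
    {"dx":0.026,"dy":0.045,"dz":0,"ax":0,"ay":0,"az":10},
    {"dx":0.026,"dy":0.045,"dz":0,"ax":0,"ay":0,"az":10},
    {"dx":0.026,"dy":0.045,"dz":0,"ax":0,"ay":0,"az":10},
  ],
)

```text
time: 1.35
eef_pos: [0.4168, -0.1538, 0.2387]
eef_rot: [-75.0, 90.0, -140.2]
contact_force: [1.1, -0.0, 0.4]
width: 0.088
```

Call:
send_rows(
  moves=[
    {"dx":0.026,"dy":0.045,"dz":0,"ax":0,"ay":0,"az":10},
    {"dx":0.026,"dy":0.045,"dz":0,"ax":0,"ay":0,"az":10},
    {"dx":0.026,"dy":0.045,"dz":0,"ax":0,"ay":0,"az":10},
    {"dx":0.026,"dy":0.045,"dz":0,"ax":0,"ay":0,"az":10},
    {"dx":0.026,"dy":0.045,"dz":0,"ax":0,"ay":0,"az":10},
  ],
)

```text
time: 1.98
eef_pos: [0.5469, 0.071, 0.2384]
eef_rot: [-123.3, 90.0, -138.6]
contact_force: [1.1, 1.2, 0.6]
width: 0.0879
```

```bash
python3 -c "
from h import *
tool()"
```

```text
t 1.98 pos [546.9  71.  238.4] x [-0.001 -0.001 -1.   ] jaw 74.79 F [1.1  1.23 0.61] M [ 0.03  -0.176  0.004] w 87.9 j [ 16.  41. -50. 101.  37.  56.  26.]
```

Call:
send_rows(
  moves=[
    {"dx":0.003,"dy":0.002,"dz":-0.03,"ax":0,"ay":0,"az":0},
    {"dx":0,"dy":0,"dz":-0.04,"ax":0,"ay":0,"az":0},
    {"dx":0,"dy":0,"dz":-0.03,"ax":0,"ay":0,"az":0},
    {"dx":0,"dy":0,"dz":-0.005,"ax":0,"ay":0,"az":0},
  ],
)

```text
time: 2.48
eef_pos: [0.5479, 0.0711, 0.1318]
eef_rot: [-147.4, 89.7, -162.9]
contact_force: [-0.1, -0.1, 0.6]
width: 0.0881
```

```bash
python3 -c "
from h import *
tool()
for n in ('top','side'): cap(n,n+'1')
p=pickle.load(open('side1.pkl','rb'));a=p['pixels'][160:300,220:380,::-1]
cv2.imwrite('pics/s1c.png',cv2.resize(a,None,fx=5,fy=4.2,interpolation=cv2.INTER_CUBIC) if 0 else cv2.resize(a,None,fx=4,fy=4,interpolation=cv2.INTER_CUBIC))
p=pickle.load(open('top1.pkl','rb'));a=p['pixels'][140:260,190:340,::-1]
cv2.imwrite('pics/t1c.png',cv2.resize(a,None,fx=4,fy=4,interpolation=cv2.INTER_CUBIC))
"
```

```text
t 2.48 pos [547.9  71.1 131.8] x [-0.004 -0.001 -1.   ] jaw 74.5 F [-0.09 -0.08  0.59] M [ 0.043 -0.136  0.028] w 88.1 j [ 12.  49. -43. 107.  47.  44.  18.]
```

View pics/s1c.png

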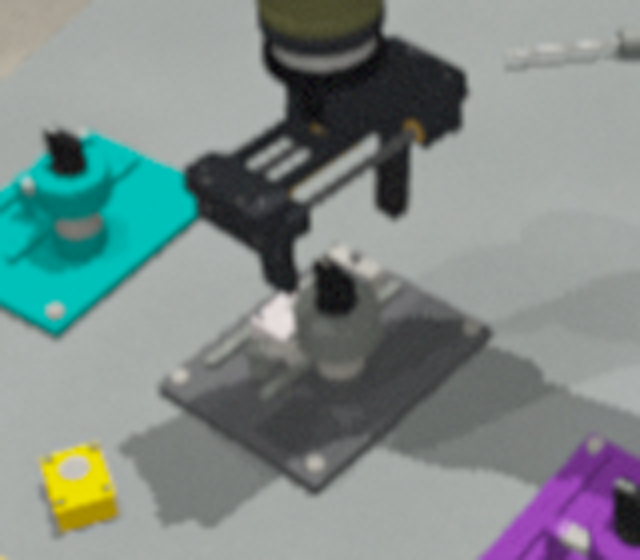

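View pics/t1c.png

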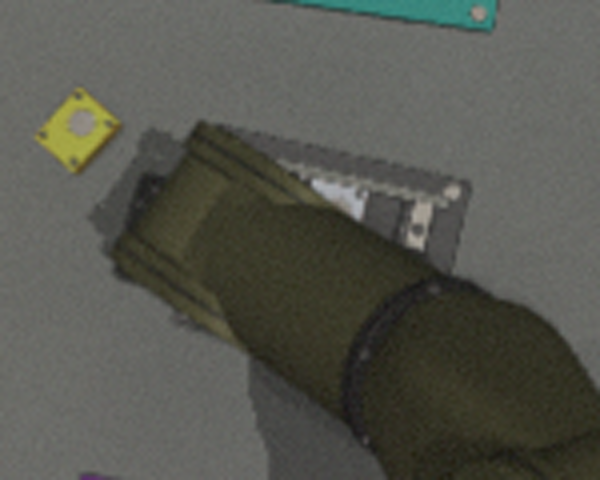

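```bash
python3 -c "
from h import *
from fit import W
s,R=tool(); p=pickle.load(open('side1.pkl','rb'))
e=s['eef_pos']
X=[e+R[:,1]*d for d in (-.062,-.044,.044,.062)]+[e]
q=proj(p,X); print(np.round((q-[220,160])*4,1))
# axis points
P=[.5498,.0728,-.2145]
print('axis', np.round((proj(p,[[.5498,.0728,z] for z in (.114,.082,.052)])-[220,160])*4,1))
print('plate',np.round((proj(p,W(P,np.array([(97,85,12),(97,-105,12),(-53,-105,12),(-53,85,12)])/1e3))-[220,160])*4,1))
t=pickle.load(open('top1.pkl','rb'))
print('tip in top',np.round((proj(t,X)-[190,140])*4,1))
"
```

```text
t 2.58 pos [549.3  71.9 133.7] x [-0.001  0.    -1.   ] jaw 74.49 F [ 0.22 -1.03  0.09] M [ 0.008 -0.181 -0.024] w 88.3 j [ 12.  49. -43. 106.  47.  44.  18.]
[[400.4 198.3]
 [382.1 211.5]
 [287.7 279.5]
 [267.4 294.1]
 [335.9 244.8]]
axis [[336.1 267.7]
 [338.5 302.9]
 [340.8 334.8]]
plate [[158.7 383.2]
 [337.9 240. ]
 [495.6 325.1]
 [319.7 485.8]]
tip in top [[372.9 293.5]
 [347.1 286.1]
 [220.9 250.3]
 [195.2 243. ]
 [283.9 268.2]]
```

Call:
send_rows(
  moves=[
    {"dx":0,"dy":0,"dz":-0.03,"ax":0,"ay":0,"az":0},
    {"dx":0,"dy":0,"dz":-0.02,"ax":0,"ay":0,"az":0},
    {"dx":0,"dy":0,"dz":-0.02,"ax":0,"ay":0,"az":0},
    {"dx":0,"dy":0,"dz":-0.007,"ax":0,"ay":0,"az":0},
    {"dx":0,"dy":0,"dz":0,"ax":0,"ay":0,"az":0},
  ],
)

```text
time: 3.2
eef_pos: [0.5495, 0.072, 0.0569]
eef_rot: [57.0, 90.0, 41.5]
contact_force: [-1.2, 0.2, -0.2]
width: 0.088
```

```bash
python3 -c "
from h import *
tool()
for n in ('side',): cap(n,n+'2')
p=pickle.load(open('side2.pkl','rb'));a=p['pixels'][180:290,230:370,::-1]
cv2.imwrite('pics/s2c.png',cv2.resize(a,None,fx=5,fy=5,interpolation=cv2.INTER_CUBIC))
"
```

```text
t 3.2 pos [549.5  72.   56.9] x [ 0.  0. -1.] jaw 74.48 F [-1.23  0.21 -0.15] M [ 0.04  -0.151 -0.033] w 88.0 j [  9.  55. -37. 108.  55.  37.  11.]
```

View pics/s2c.png

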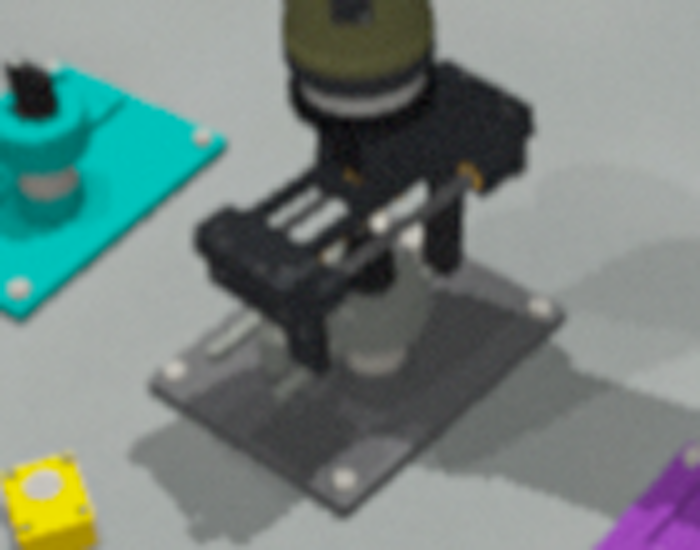

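The fingers straddle the ring: near finger at crop (312,360), far finger at (445,265), ring between them at (380,320). Closing softly first to read the offset.

Call:
send_rows(
  moves=[
    {"dx":0,"dy":0,"dz":0,"ax":0,"ay":0,"az":0},
    {"dx":0,"dy":0,"dz":0,"ax":0,"ay":0,"az":0},
    {"dx":0,"dy":0,"dz":0,"ax":0,"ay":0,"az":0},
    {"dx":0,"dy":0,"dz":0,"ax":0,"ay":0,"az":0},
  ],
  gripper=0.5,
  squeeze=10,
)

```text
time: 3.75
eef_pos: [0.5499, 0.0732, 0.0571]
eef_rot: [76.2, 89.8, 60.8]
contact_force: [1.5, 4.0, -0.9]
width: 0.0578
```

```bash
python3 -c "
from h import *
tool()
"
```

```text
t 3.75 pos [549.9  73.2  57.1] x [ 0.001  0.002 -1.   ] jaw 74.52 F [ 1.47  4.04 -0.92] M [ 0.493 -0.273 -0.025] w 57.8 j [  9.  55. -37. 108.  55.  37.  11.]
```

Call:
send_rows(
  moves=[
    {"dx":0,"dy":0.001,"dz":0,"ax":0,"ay":0,"az":0},
    {"dx":0,"dy":0,"dz":0,"ax":0,"ay":0,"az":0},
    {"dx":0,"dy":0,"dz":0,"ax":0,"ay":0,"az":0},
  ],
  squeeze=45,
)

```text
time: 4.12
eef_pos: [0.5499, 0.0733, 0.057]
eef_rot: [51.3, 89.9, 35.8]
contact_force: [1.7, 1.8, 1.7]
width: 0.0571
```

```bash
python3 -c "
from h import *
tool()
"
```

```text
t 4.12 pos [549.9  73.3  57. ] x [ 0.001  0.001 -1.   ] jaw 74.49 F [1.68 1.76 1.73] M [ 0.489 -0.523  0.077] w 57.1 j [  9.  55. -37. 108.  55.  37.  11.]
```

Call:
send_rows(
  moves=[
    {"dx":0,"dy":0,"dz":0,"ax":0,"ay":0,"az":-3},
    {"dx":0,"dy":0,"dz":0,"ax":0,"ay":0,"az":-3},
    {"dx":0,"dy":0,"dz":0,"ax":0,"ay":0,"az":-3},
    {"dx":0,"dy":0,"dz":0,"ax":0,"ay":0,"az":-3},
    {"dx":0,"dy":0,"dz":0,"ax":0,"ay":0,"az":-3},
  ],
)

```text
time: 4.75
eef_pos: [0.5503, 0.074, 0.057]
eef_rot: [75.6, 89.8, 45.0]
contact_force: [3.2, 3.6, 0.1]
width: 0.0574
```

```bash
python3 -c "
from h import *
tool()
p=cap('side','side3')
a=p['pixels'][180:290,230:370,::-1]
cv2.imwrite('pics/s3c.png',cv2.resize(a,None,fx=5,fy=5,interpolation=cv2.INTER_CUBIC))
"
```

```text
t 4.75 pos [550.3  74.   57. ] x [ 0.002  0.002 -1.   ] jaw 59.45 F [3.15 3.63 0.12] M [ 0.58  -0.663  0.184] w 57.4 j [  7.  54. -33. 108.  52.  34.  -1.]
```

View pics/s3c.png

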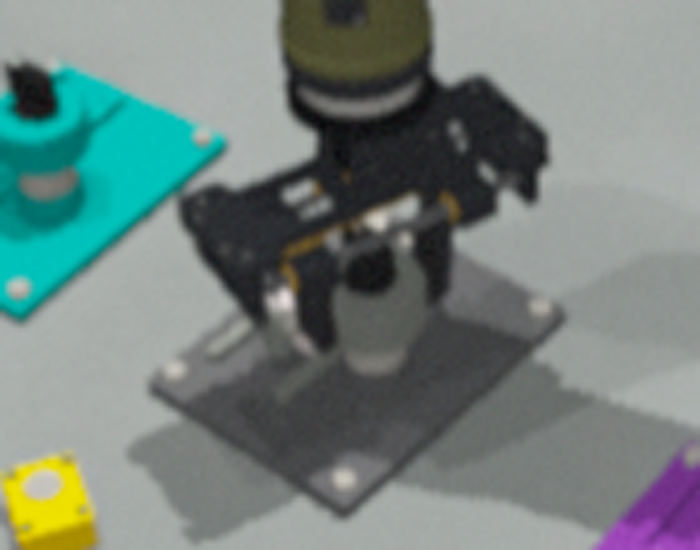

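Call:
send_rows(
  moves=[
    {"dx":0.0005,"dy":0.0005,"dz":0,"ax":0,"ay":0,"az":-3},
    {"dx":0.0005,"dy":0.0005,"dz":0,"ax":0,"ay":0,"az":-2},
    {"dx":0,"dy":0,"dz":0,"ax":0,"ay":0,"az":-2},
    {"dx":0,"dy":0,"dz":0,"ax":0,"ay":0,"az":-2},
    {"dx":0,"dy":0,"dz":0,"ax":0,"ay":0,"az":-2},
  ],
)

```text
time: 5.42
eef_pos: [0.5506, 0.0744, 0.057]
eef_rot: [93.2, 89.9, 51.6]
contact_force: [0.7, 4.1, 5.5]
width: 0.0569
```

```bash
python3 -c "
from h import *
tool()
"
```

```text
t 5.42 pos [550.6  74.4  57. ] x [ 0.001  0.001 -1.   ] jaw 48.39 F [0.74 4.12 5.46] M [ 0.732 -0.374  0.186] w 56.9 j [  5.  53. -31. 108.  49.  32. -10.]
```

Call:
send_rows(
  moves=[
    {"dx":0,"dy":0.0005,"dz":0,"ax":0,"ay":0,"az":-2},
    {"dx":0,"dy":0,"dz":0,"ax":0,"ay":0,"az":-2},
    {"dx":0,"dy":0,"dz":0,"ax":0,"ay":0,"az":-2},
    {"dx":0,"dy":0,"dz":0,"ax":0,"ay":0,"az":-2},
    {"dx":0,"dy":0,"dz":0,"ax":0,"ay":0,"az":-2},
  ],
)

```text
time: 6.05
eef_pos: [0.551, 0.0748, 0.057]
eef_rot: [84.7, 89.9, 33.1]
contact_force: [2.3, 3.9, 4.3]
width: 0.0575
```

```bash
python3 -c "
from h import *
tool()
p=cap('side','side4')
a=p['pixels'][180:290,230:370,::-1]
cv2.imwrite('pics/s4c.png',cv2.resize(a,None,fx=5,fy=5,interpolation=cv2.INTER_CUBIC))
p=cap('top','top4')
a=p['pixels'][160:245,222:320,::-1]
cv2.imwrite('pics/t4c.png',cv2.resize(a,None,fx=6,fy=6,interpolation=cv2.INTER_CUBIC))
"
```

```text
t 6.05 pos [551.   74.8  57. ] x [ 0.001  0.001 -1.   ] jaw 38.37 F [2.28 3.9  4.33] M [ 0.694 -0.597  0.277] w 57.5 j [  4.  53. -28. 108.  47.  31. -18.]
```

View pics/s4c.png

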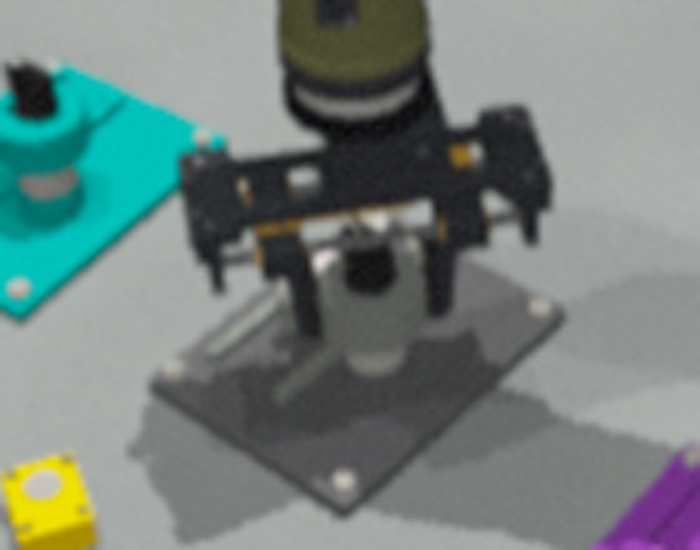

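View pics/t4c.png

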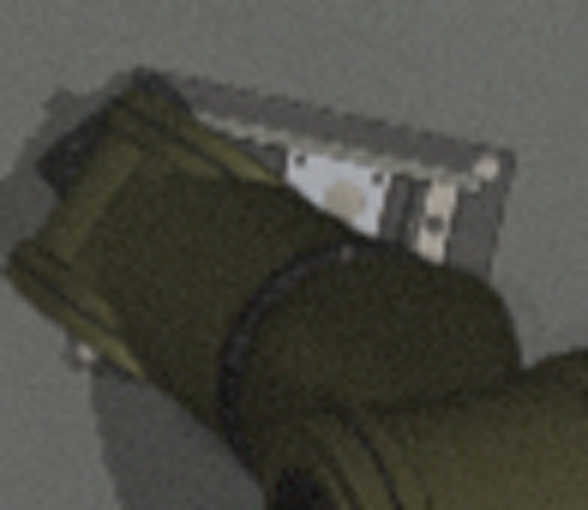

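Call:
send_rows(
  moves=[
    {"dx":0.0005,"dy":0.0005,"dz":0,"ax":0,"ay":0,"az":-1.5},
    {"dx":0,"dy":0,"dz":0,"ax":0,"ay":0,"az":-1.5},
    {"dx":0,"dy":0,"dz":0,"ax":0,"ay":0,"az":-1.5},
    {"dx":0,"dy":0,"dz":0,"ax":0,"ay":0,"az":-1.5},
  ],
)

```text
time: 6.65
eef_pos: [0.5512, 0.075, 0.057]
eef_rot: [77.9, 89.9, 20.3]
contact_force: [1.5, 2.8, 5.6]
width: 0.0568
```

```bash
python3 -c "
from h import *
tool()
p=cap('top','top5')
a=p['pixels'][180:220,260:310,::-1]
cv2.imwrite('pics/t5c.png',cv2.resize(a,None,fx=12,fy=12,interpolation=cv2.INTER_CUBIC))
"
```

```text
t 6.65 pos [551.2  75.   57. ] x [ 0.001  0.    -1.   ] jaw 32.44 F [1.5  2.84 5.6 ] M [ 0.599 -0.639  0.217] w 56.8 j [  3.  52. -27. 108.  45.  30. -22.]
```

View pics/t5c.png

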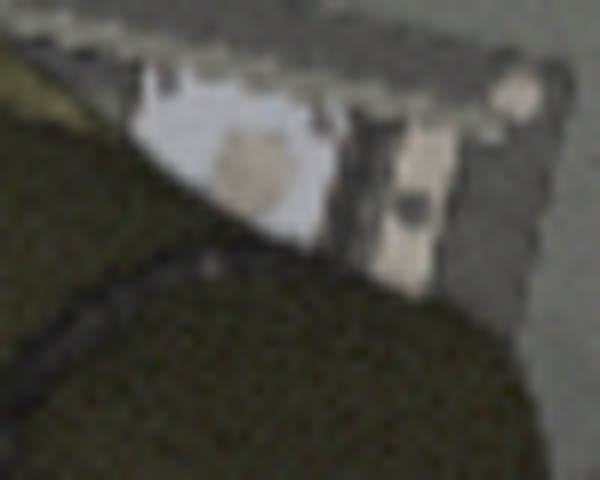

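Call:
send_rows(
  moves=[
    {"dx":0,"dy":0.0003,"dz":0,"ax":0,"ay":0,"az":-1},
    {"dx":0,"dy":0,"dz":0,"ax":0,"ay":0,"az":-1},
    {"dx":0,"dy":0,"dz":0,"ax":0,"ay":0,"az":-1},
  ],
)

```text
time: 7.08
eef_pos: [0.5514, 0.075, 0.057]
eef_rot: [62.5, 89.9, 2.0]
contact_force: [2.1, 2.2, 5.9]
width: 0.0569
```

```bash
python3 -c "
from h import *
tool()
p=cap('top','top6');tool()
a=p['pixels'][180:220,260:310,::-1]
cv2.imwrite('pics/t6c.png',cv2.resize(a,None,fx=12,fy=12,interpolation=cv2.INTER_CUBIC))
"
```

```text
t 7.08 pos [551.4  75.   57. ] x [ 0.001  0.    -1.   ] jaw 29.44 F [2.12 2.18 5.92] M [ 0.549 -0.664  0.205] w 56.9 j [  3.  52. -26. 108.  44.  30. -25.]
t 7.12 pos [551.4  75.1  57. ] x [ 0.001  0.    -1.   ] jaw 29.41 F [2.05 3.17 6.24] M [ 0.584 -0.706  0.148] w 57.1 j [  3.  52. -26. 108.  44.  30. -25.]
```

View pics/t6c.png

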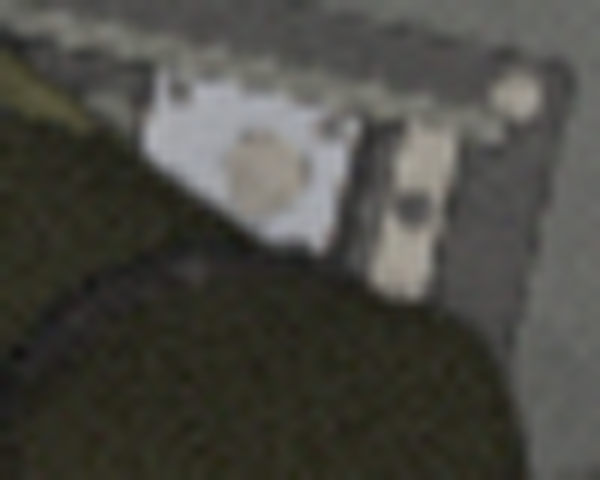

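Call:
send_rows(
  moves=[
    {"dx":0,"dy":0.0002,"dz":0,"ax":0,"ay":0,"az":-0.8},
    {"dx":0,"dy":0,"dz":0,"ax":0,"ay":0,"az":-0.7},
  ],
)

```text
time: 7.38
eef_pos: [0.5515, 0.0751, 0.057]
eef_rot: [52.5, 89.9, -9.5]
contact_force: [3.2, 2.5, 6.0]
width: 0.057
```

```bash
cat > m.py <<'E'
from h import *
import sys
L=[]
for i in range(4):
    s=monitor.sense(); L.append(np.r_[s['contact_force'],s['moment']]); 
    if i<3: p=eyes.capture('top')
tool();print('Mz',np.round([l[5] for l in L],3),'mean F,M',np.round(np.mean(L,0),3))
a=p['pixels'][180:220,260:310,::-1]
cv2.imwrite('pics/'+sys.argv[1]+'.png',cv2.resize(a,None,fx=12,fy=12,interpolation=cv2.INTER_CUBIC))
E
python3 m.py t7c
```

```text
t 7.53 pos [551.5  75.1  57. ] x [ 0.001 -0.    -1.   ] jaw 27.94 F [2.31 2.23 6.02] M [ 0.568 -0.735  0.089] w 57.2 j [  2.  52. -25. 108.  44.  29. -26.]
Mz [0.207 0.162 0.089 0.089] mean F,M [ 2.555  2.45   6.075  0.548 -0.714  0.137]
```

Call:
send_rows(
  moves=[
    {"dx":0,"dy":0,"dz":0,"ax":0,"ay":0,"az":-0.7},
    {"dx":0,"dy":0,"dz":0,"ax":0,"ay":0,"az":-0.7},
  ],
)

```text
time: 7.78
eef_pos: [0.5515, 0.0751, 0.057]
eef_rot: [59.4, 89.9, -4.0]
contact_force: [2.7, 2.7, 5.6]
width: 0.0572
```

```bash
python3 m.py t8c
```

```text
t 7.92 pos [551.5  75.1  57. ] x [ 0.001 -0.    -1.   ] jaw 26.54 F [1.8  1.75 5.05] M [ 0.561 -0.773  0.135] w 57.2 j [  2.  52. -25. 108.  43.  29. -27.]
Mz [0.2   0.186 0.13  0.135] mean F,M [ 2.356  2.456  5.54   0.553 -0.713  0.163]
```

View pics/t8c.png

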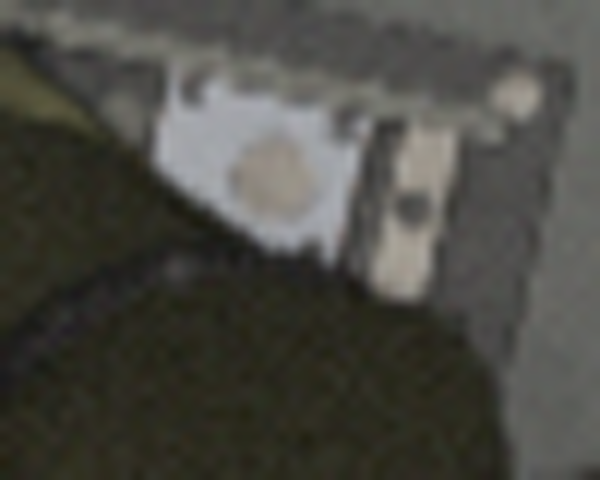

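Call:
send_rows(
  moves=[
    {"dx":0,"dy":0,"dz":0,"ax":0,"ay":0,"az":-0.4},
    {"dx":0,"dy":0,"dz":0,"ax":0,"ay":0,"az":-0.4},
  ],
)

```text
time: 8.18
eef_pos: [0.5515, 0.0752, 0.057]
eef_rot: [61.1, 89.9, -3.1]
contact_force: [2.1, 2.0, 5.6]
width: 0.0571
```

```bash
python3 m.py t9c
```

```text
t 8.32 pos [551.5  75.1  57. ] x [ 0.001 -0.    -1.   ] jaw 25.75 F [2.96 2.53 6.08] M [ 0.589 -0.709  0.101] w 57.1 j [  2.  52. -25. 108.  43.  29. -27.]
Mz [0.2   0.178 0.095 0.101] mean F,M [ 2.549  2.191  5.864  0.577 -0.73   0.143]
```

Call:
send_rows(
  moves=[
    {"dx":0,"dy":0,"dz":0,"ax":0,"ay":0,"az":-0.4},
    {"dx":0,"dy":0,"dz":0,"ax":0,"ay":0,"az":-0.4},
  ],
)

```text
time: 8.57
eef_pos: [0.5516, 0.0752, 0.057]
eef_rot: [63.5, 89.9, -1.6]
contact_force: [2.0, 1.5, 5.2]
width: 0.0574
```

```bash
python3 m.py t10c
```

```text
t 8.72 pos [551.6  75.2  57. ] x [ 0.001 -0.    -1.   ] jaw 24.95 F [2.6  2.21 5.14] M [ 0.564 -0.727  0.124] w 57.3 j [  2.  52. -25. 108.  43.  29. -28.]
Mz [0.184 0.125 0.089 0.124] mean F,M [ 2.774  1.952  5.316  0.566 -0.744  0.131]
```

View pics/t10c.png

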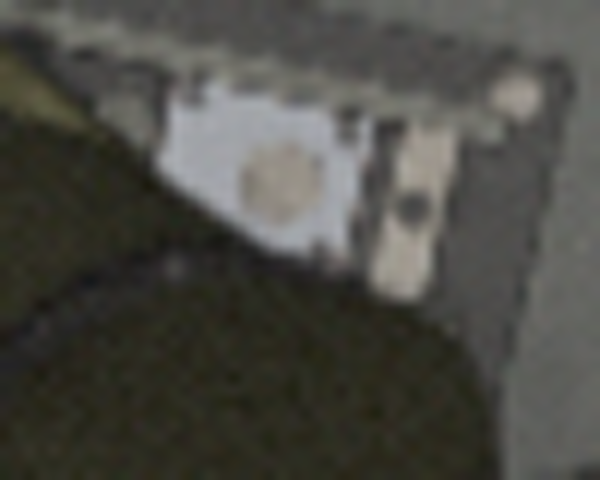

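Call:
send_rows(
  moves=[
    {"dx":0,"dy":0,"dz":0,"ax":0,"ay":0,"az":-0.4},
    {"dx":0,"dy":0,"dz":0,"ax":0,"ay":0,"az":-0.4},
  ],
)

```text
time: 8.98
eef_pos: [0.5516, 0.0752, 0.057]
eef_rot: [62.6, 89.9, -3.2]
contact_force: [3.3, 1.8, 5.2]
width: 0.0571
```

```bash
python3 m.py t11c
```

```text
t 9.12 pos [551.6  75.2  57. ] x [ 0.002 -0.    -1.   ] jaw 24.24 F [3.09 1.71 5.67] M [ 0.47  -0.716  0.487] w 57.4 j [  2.  52. -25. 108.  43.  29. -29.]
Mz [0.632 0.542 0.51  0.487] mean F,M [ 3.061  1.977  5.678  0.506 -0.757  0.542]
```

Contact: Mz jumped from about 0.18 to 0.63 N m, roughly 8 N at the nose. One small further step.

Call:
send_rows(
  moves=[
    {"dx":0,"dy":0,"dz":0,"ax":0,"ay":0,"az":-0.15},
  ],
)

```text
time: 9.25
eef_pos: [0.5516, 0.0752, 0.057]
eef_rot: [59.2, 89.9, -6.7]
contact_force: [2.5, 2.0, 4.7]
width: 0.0573
```

```bash
python3 m.py t12c
```

```text
t 9.4 pos [551.6  75.2  57. ] x [ 0.002 -0.    -1.   ] jaw 24.13 F [2.23 3.02 4.99] M [ 0.568 -0.75   0.611] w 56.7 j [  2.  52. -24. 108.  43.  29. -29.]
Mz [0.713 0.696 0.695 0.611] mean F,M [ 2.688  2.452  5.363  0.488 -0.738  0.679]
```

View pics/t12c.png

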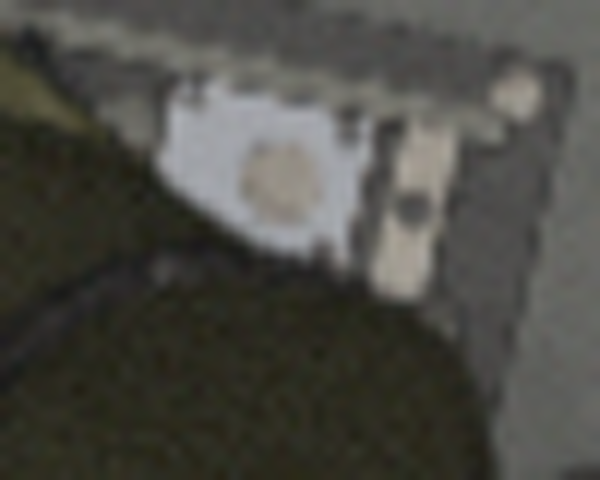

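Home: the housing edge (372,150) stays put against the jaw plate in front of the fence (398,150) while Mz rises stiffly to about 0.70 N m, so roughly 9.5–10 N at the nose. Releasing the ring.

Call:
send_rows(
  moves=[
    {"dx":0,"dy":0,"dz":0,"ax":0,"ay":0,"az":0},
    {"dx":0,"dy":0,"dz":0,"ax":0,"ay":0,"az":0},
    {"dx":0,"dy":0,"dz":0,"ax":0,"ay":0,"az":0},
    {"dx":0,"dy":0,"dz":0,"ax":0,"ay":0,"az":0},
  ],
  gripper=1,
)

```text
time: 9.9
eef_pos: [0.5504, 0.0749, 0.0564]
eef_rot: [-79.8, 89.9, -145.8]
contact_force: [-0.6, -0.3, -0.2]
width: 0.0879
```

Call:
send_rows(
  moves=[
    {"dx":0,"dy":0,"dz":0.02,"ax":0,"ay":0,"az":0},
    {"dx":0,"dy":0,"dz":0.04,"ax":0,"ay":0,"az":0},
    {"dx":0,"dy":0,"dz":0.05,"ax":0,"ay":0,"az":5},
    {"dx":-0.02,"dy":-0.03,"dz":0.05,"ax":0,"ay":0,"az":10},
    {"dx":-0.04,"dy":-0.04,"dz":0,"ax":0,"ay":0,"az":10},
  ],
)

```text
time: 10.52
eef_pos: [0.4936, 0.0063, 0.22]
eef_rot: [52.1, 89.5, 11.5]
contact_force: [-0.2, -0.7, -0.3]
width: 0.0881
```

Call:
send_rows(
  moves=[
    {"dx":-0.04,"dy":-0.04,"dz":0,"ax":0,"ay":0,"az":10},
    {"dx":-0.04,"dy":-0.04,"dz":0,"ax":0,"ay":0,"az":5},
    {"dx":0,"dy":-0.04,"dz":0,"ax":0,"ay":0,"az":0},
    {"dx":0,"dy":0,"dz":0,"ax":0,"ay":0,"az":0},
  ],
)

```text
time: 11.02
eef_pos: [0.4097, -0.118, 0.2163]
eef_rot: [-111.0, 89.9, -137.3]
contact_force: [0.5, 0.3, 0.2]
width: 0.0881
```

```bash
python3 -c "
from h import *
tool()
p=cap('top','top13')
a=p['pixels'][160:245,222:320,::-1]
cv2.imwrite('pics/t13c.png',cv2.resize(a,None,fx=7,fy=7,interpolation=cv2.INTER_CUBIC))
p=cap('side','side13')
a=p['pixels'][205:290,250:350,::-1]
cv2.imwrite('pics/s13c.png',cv2.resize(a,None,fx=7,fy=7,interpolation=cv2.INTER_CUBIC))
"
```

```text
t 11.03 pos [ 409.7 -118.   216.3] x [-0.002 -0.002 -1.   ] jaw 63.65 F [0.46 0.28 0.22] M [ 0.075 -0.179 -0.012] w 88.1 j [ 42.  34. -50. 123.  41.  41.  28.]
```

View pics/t13c.png

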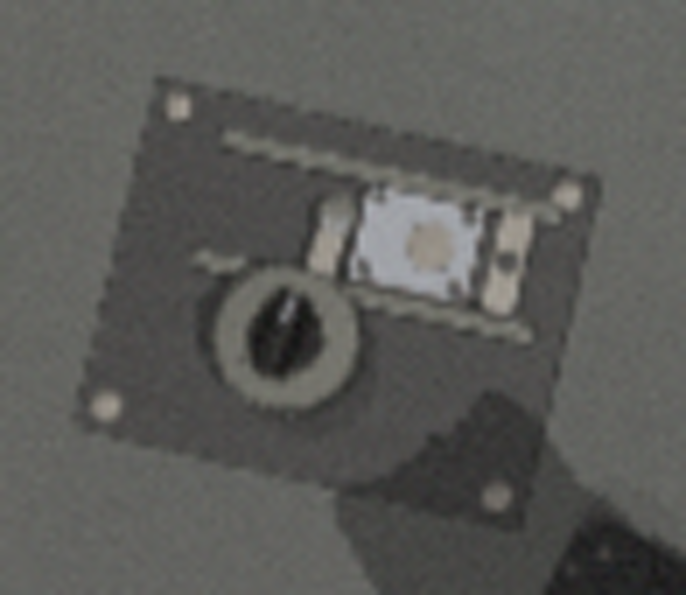

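View pics/s13c.png

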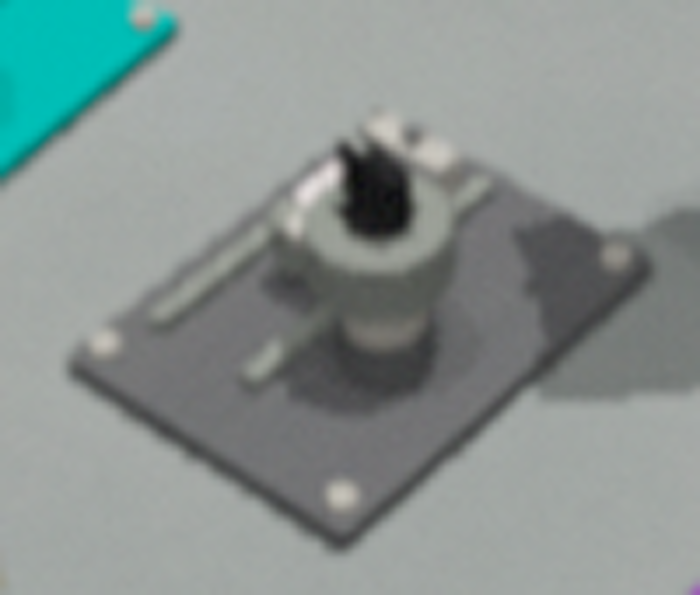

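```bash
python3 - <<'E'
from h import *
from fit import f,loc
p=pickle.load(open('top13.pkl','rb'));P=[.5494,.0716,-.2117]
q=lambda n,pts,z:print(n,np.round(loc(P,onz(p,f(pts,(222,160)),z))*1e3,1).tolist())
q('arm axis',[(337,205),(325,262)],.047)
q('arm R edge',[(350,215),(340,265)],.047)
q('housing -x corners TL,TR,BR,BL',[(368,182),(487,207),(468,300),(352,275)],.036)
q('fence',[(498,205),(482,308)],.038)
q('ring',[(287,340)],.082)
q('wing mark,front,back',[(290,305),(292,286),(278,382)],.114)
a=p['pixels'][195:222,252:275,::-1]
cv2.imwrite('pics/t14c.png',cv2.resize(a,None,fx=22,fy=22,interpolation=cv2.INTER_CUBIC))
E
```

```text
arm axis [[59.3, -3.2, 47.0], [35.6, -3.6, 47.0]]
arm R edge [[56.5, -9.3, 47.0], [35.7, -9.8, 47.0]]
housing -x corners TL,TR,BR,BL [[72.2, -12.4, 36.0], [72.6, -62.4, 36.0], [33.7, -63.1, 36.0], [33.4, -14.5, 36.0]]
fence [[74.2, -66.7, 38.0], [31.6, -69.6, 38.0]]
ring [[-0.1, 0.8, 82.0]]
wing mark,front,back [[12.2, -0.6, 114.0], [19.5, 0.3, 114.0], [-18.0, -2.7, 114.0]]
```

View pics/t14c.png

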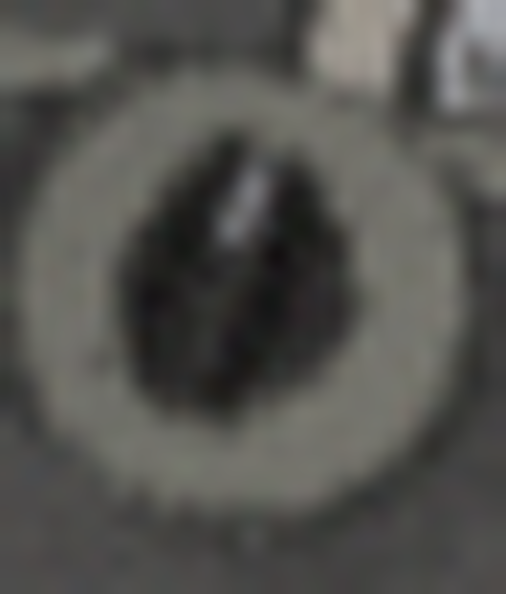

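```bash
python3 - <<'E'
from h import *
from fit import f,loc
P=[.5494,.0716,-.2117]
for nm in ('top0','top13'):
    p=pickle.load(open(nm+'.pkl','rb'))
    g=p['pixels'].astype(float).mean(2)
    print(g[198:216,255:271].astype(int))
    sub=g[200:208,260:267]; 
p1=eyes.capture('top')
G=np.mean([pickle.load(open('top13.pkl','rb'))['pixels'].astype(float).mean(2),pickle.load(open('top0.pkl','rb'))['pixels'].astype(float).mean(2),p1['pixels'].astype(float).mean(2)],0)
# model projections: wing top rectangle for several knob angles
p=p1
for k in (0,.1,.2,.3,.4):
    th=P[2]-k; R=np.array([[np.cos(th),-np.sin(th)],[np.sin(th),np.cos(th)]])
    q=(R@np.array([[17,0],[0,0],[-17,0]]).T).T/1e3+[.5495,.0724]
    print(k,np.round(proj(p,np.c_[q,np.full(3,.114)]),1).tolist())
E
```

```text
[[126 125  99 100  99  79  83  85  91  89  85  87 100 118 135 138]
 [ 61  94  83  93 104 100 105 105 104 103 100 102  94  83  74  71]
 [ 63  88 100 102 104 102  98  91  99 107 108 106 104  99  84  62]
 [ 83 101  98 107 106  95  70  42  78  95  96 104 108 108 101  83]
 [102 105 105 100  96  71  47  35  85  62  62  92 104 105 102 103]
 [104 105 104 102  69  43  27  57 114  51  33  60 105 107 104 106]
 [103 101 106  88  49  27  36  85  98  45  29  44  96 108 110 109]
 [101 104  96  57  38  26  41 103  75  34  24  31  60 105 109 105]
 [105 102  76  38  33  29  35  47  42  22  30  36  48 108 109 106]
 [102 105  60  32  36  34  35  41  42  22  27  39  53 100 109 106]
 [102 104  56  32  15  40  39  42  32  30  37  41  45  83 108 107]
 [105 101  61  29  35  44  43  39  23  28  37  41  51  87 107 110]
 [105  97  75  36  32  44  44  34  15  38  43  42  67 105 103 110]
 [103  90  83  40  31  45  46  20  30  36  45  60  97 107 106 107]
 [103 105 100  62  41  40  41  24  36  54  68  87 103 108 108 111]
 [104 103 104  88  60  56  47  47  70  85 106 104 108 107 110 110]
 [ 93 106 102 103  97  95  8
[... 876 characters left out ...]
9  28  25  39  44  50  91 111 114]
 [110 102  77  32  37  40  51  29  29  34  44  47  68 110 113 115]
 [106  90  84  41  37  43  46  29  26  44  47  66 100 113 114 111]
 [109 105 103  56  44  44  32  28  45  57  71  91 109 112 115 113]
 [111 109 108  95  64  61  47  45  75  87 108 113 114 113 114 111]
 [ 99 106 108 109 101  98  87  80 102 108 115 112 110 114 112 100]
 [ 81 100 113 111 112 110 108 106 113 109 112 111 112 113  99  74]]
0 [[262.9, 201.3], [261.5, 207.4], [260.1, 213.5]]
0.1 [[263.5, 201.5], [261.5, 207.4], [259.5, 213.4]]
0.2 [[264.1, 201.7], [261.5, 207.4], [258.9, 213.1]]
0.3 [[264.6, 202.0], [261.5, 207.4], [258.4, 212.9]]
0.4 [[265.1, 202.3], [261.5, 207.4], [257.8, 212.5]]
```

Housing is home at top crop (420,243), with its right edge at the dark jaw plate (485,255) and the arm beside its left face at (345,235). The knob line is unchanged from the first picture, about 7° (0.12 rad) cw of fixture +x. So the jaws go to about 70.5° over the wing.

Call:
send_rows(
  moves=[
    {"dx":0.035,"dy":0.048,"dz":0,"ax":0,"ay":0,"az":2},
    {"dx":0.036,"dy":0.048,"dz":0,"ax":0,"ay":0,"az":2},
    {"dx":0.035,"dy":0.048,"dz":0,"ax":0,"ay":0,"az":2},
    {"dx":0.0353,"dy":0.0472,"dz":0,"ax":0,"ay":0,"az":0.8},
    {"dx":0,"dy":0,"dz":-0.05,"ax":0,"ay":0,"az":0},
  ],
  gripper=0.6,
  squeeze=10,
)

```text
time: 11.8
eef_pos: [0.557, 0.0861, 0.1697]
eef_rot: [57.6, 89.2, 38.8]
contact_force: [-0.7, -0.8, -1.1]
width: 0.0529
```

Call:
send_rows(
  moves=[
    {"dx":0,"dy":0,"dz":0,"ax":0,"ay":0,"az":0},
    {"dx":0,"dy":0,"dz":0,"ax":0,"ay":0,"az":0},
  ],
)

```text
time: 12.05
eef_pos: [0.5521, 0.0772, 0.1677]
eef_rot: [64.2, 90.0, 45.1]
contact_force: [0.1, -0.0, 0.3]
width: 0.0531
```

```bash
python3 -c "
from h import *
tool()
p=cap('side','side15')
a=p['pixels'][180:290,230:370,::-1]
cv2.imwrite('pics/s15c.png',cv2.resize(a,None,fx=5,fy=5,interpolation=cv2.INTER_CUBIC))
"
```

```text
t 12.05 pos [552.1  77.2 167.7] x [ 0.  0. -1.] jaw 70.89 F [ 0.15 -0.05  0.27] M [ 0.002 -0.178 -0.077] w 53.1 j [ 13.  46. -46. 104.  44.  49.  16.]
```

View pics/s15c.png

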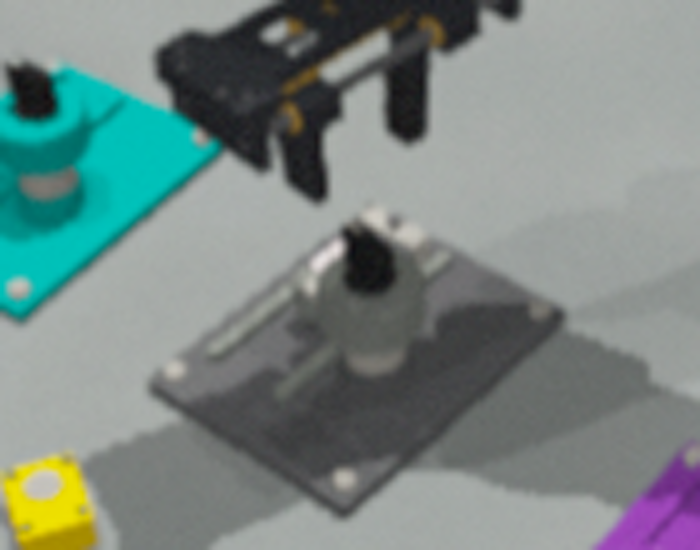

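Call:
send_rows(
  moves=[
    {"dx":-0.001,"dy":-0.004,"dz":-0.02,"ax":0,"ay":0,"az":0},
    {"dx":0,"dy":0,"dz":-0.02,"ax":0,"ay":0,"az":0},
    {"dx":0,"dy":0,"dz":0,"ax":0,"ay":0,"az":0},
    {"dx":0,"dy":0,"dz":0,"ax":0,"ay":0,"az":0},
  ],
)

```text
time: 12.6
eef_pos: [0.5515, 0.0729, 0.1274]
eef_rot: [55.3, 89.9, 36.2]
contact_force: [0.2, 0.2, 0.0]
width: 0.0527
```

```bash
python3 -c "
from h import *
tool()
p=cap('side','side16')
a=p['pixels'][180:290,230:370,::-1]
cv2.imwrite('pics/s16c.png',cv2.resize(a,None,fx=5,fy=5,interpolation=cv2.INTER_CUBIC))
"
```

```text
t 12.6 pos [551.5  72.9 127.4] x [ 0.001  0.001 -1.   ] jaw 70.84 F [0.24 0.21 0.04] M [ 0.033 -0.184 -0.022] w 52.7 j [ 12.  49. -43. 106.  48.  44.  13.]
```

View pics/s16c.png

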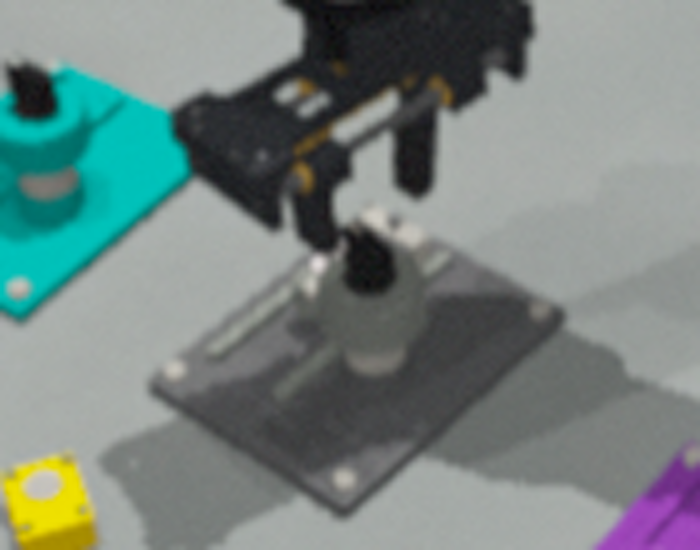

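Call:
send_rows(
  moves=[
    {"dx":0,"dy":0,"dz":-0.02,"ax":0,"ay":0,"az":0},
    {"dx":0,"dy":0,"dz":-0.015,"ax":0,"ay":0,"az":0},
    {"dx":0,"dy":0,"dz":-0.003,"ax":0,"ay":0,"az":0},
    {"dx":0,"dy":0,"dz":0,"ax":0,"ay":0,"az":0},
  ],
)

```text
time: 13.15
eef_pos: [0.5509, 0.0727, 0.0883]
eef_rot: [-170.2, 90.0, 170.6]
contact_force: [0.5, -0.2, 0.5]
width: 0.0528
```

```bash
python3 -c "
from h import *
tool()
p=cap('side','side17')
a=p['pixels'][180:290,230:370,::-1]
cv2.imwrite('pics/s17c.png',cv2.resize(a,None,fx=5,fy=5,interpolation=cv2.INTER_CUBIC))
"
```

```text
t 13.15 pos [550.9  72.7  88.3] x [-0.001  0.    -1.   ] jaw 70.86 F [ 0.49 -0.2   0.51] M [ 0.003 -0.139 -0.024] w 52.8 j [ 10.  52. -40. 108.  52.  40.  10.]
```

View pics/s17c.png

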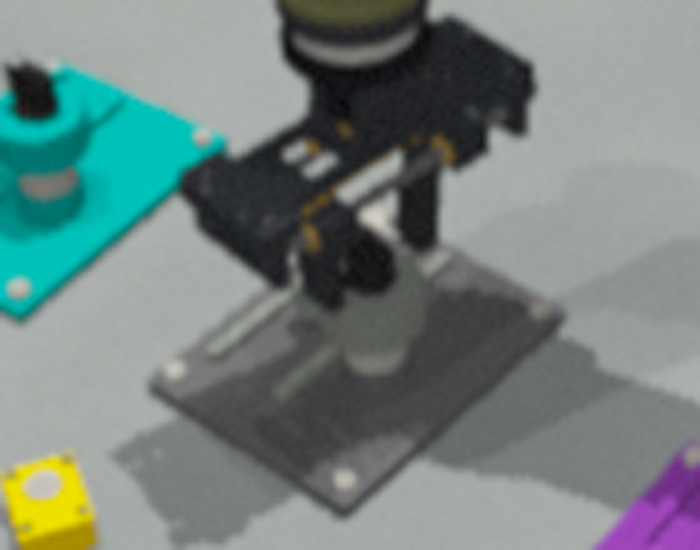

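The fingers straddle the wing at crop (325,270) and (420,225), tips just above the ring. Closing gently.

Call:
send_rows(
  moves=[
    {"dx":0,"dy":0,"dz":0,"ax":0,"ay":0,"az":0},
    {"dx":0,"dy":0,"dz":0,"ax":0,"ay":0,"az":0},
    {"dx":0,"dy":0,"dz":0,"ax":0,"ay":0,"az":0},
    {"dx":0,"dy":0,"dz":0,"ax":0,"ay":0,"az":0},
    {"dx":0,"dy":0,"dz":0,"ax":0,"ay":0,"az":0},
  ],
  gripper=0,
  squeeze=10,
)

```text
time: 13.82
eef_pos: [0.5514, 0.073, 0.0889]
eef_rot: [75.3, 89.9, 56.2]
contact_force: [0.1, 0.1, -0.7]
width: 0.0117
```

```bash
python3 m.py t18c
```

```text
t 13.97 pos [551.4  72.9  88.9] x [ 0.001  0.001 -1.   ] jaw 70.85 F [-0.41  0.84  0.01] M [ 0.257 -0.258  0.003] w 11.5 j [ 11.  52. -40. 107.  52.  40.  10.]
Mz [-0.011 -0.041  0.037  0.003] mean F,M [ 0.139  0.745 -0.466  0.217 -0.227 -0.003]
```

Call:
send_rows(
  moves=[
    {"dx":0,"dy":0,"dz":0,"ax":0,"ay":0,"az":-4},
    {"dx":0,"dy":0,"dz":0,"ax":0,"ay":0,"az":-4},
    {"dx":0,"dy":0,"dz":0,"ax":0,"ay":0,"az":-4},
    {"dx":0,"dy":0,"dz":0,"ax":0,"ay":0,"az":-4},
    {"dx":0,"dy":0,"dz":0,"ax":0,"ay":0,"az":-4},
  ],
  squeeze=15,
)

```text
time: 14.6
eef_pos: [0.5516, 0.0734, 0.0889]
eef_rot: [94.7, 89.9, 55.4]
contact_force: [1.5, 1.5, -0.9]
width: 0.0118
```

```bash
python3 m.py t19c
```

```text
t 14.75 pos [551.6  73.4  88.9] x [ 0.001  0.001 -1.   ] jaw 50.92 F [ 1.32  2.83 -1.43] M [ 0.44  -0.455 -0.034] w 12.1 j [  8.  51. -35. 108.  48.  37.  -6.]
Mz [ 0.057 -0.073 -0.028 -0.034] mean F,M [ 1.34   2.351 -1.281  0.445 -0.4   -0.02 ]
```

Call:
send_rows(
  moves=[
    {"dx":0.0003,"dy":0.0006,"dz":0,"ax":0,"ay":0,"az":-4},
    {"dx":0,"dy":0,"dz":0,"ax":0,"ay":0,"az":-4},
    {"dx":0,"dy":0,"dz":0,"ax":0,"ay":0,"az":-4},
    {"dx":0,"dy":0,"dz":0,"ax":0,"ay":0,"az":-4},
    {"dx":0,"dy":0,"dz":0,"ax":0,"ay":0,"az":-4},
  ],
)

```text
time: 15.38
eef_pos: [0.552, 0.0737, 0.0889]
eef_rot: [105.5, 89.9, 46.3]
contact_force: [2.3, 2.6, -1.4]
width: 0.0119
```

Call:
send_rows(
  moves=[
    {"dx":0.0003,"dy":0.0003,"dz":0,"ax":0,"ay":0,"az":-4},
    {"dx":0,"dy":0,"dz":0,"ax":0,"ay":0,"az":-4},
    {"dx":0,"dy":0,"dz":0,"ax":0,"ay":0,"az":-4},
    {"dx":0,"dy":0,"dz":0,"ax":0,"ay":0,"az":-4},
  ],
)

```text
time: 15.88
eef_pos: [0.5524, 0.0739, 0.0889]
eef_rot: [113.1, 89.9, 37.9]
contact_force: [2.1, 1.5, -1.3]
width: 0.0114
```

```bash
python3 m.py t20c; python3 -c "
from h import *
p=cap('side','side20')
a=p['pixels'][180:290,230:370,::-1]
cv2.imwrite('pics/s20c.png',cv2.resize(a,None,fx=5,fy=5,interpolation=cv2.INTER_CUBIC))
"
```

```text
t 16.02 pos [552.4  73.9  88.9] x [ 0.001  0.001 -1.   ] jaw 14.96 F [ 2.92  2.59 -1.55] M [ 0.374 -0.626 -0.067] w 11.8 j [  3.  49. -26. 108.  39.  32. -34.]
Mz [ 0.066 -0.02  -0.011 -0.067] mean F,M [ 2.269  2.026 -1.746  0.353 -0.596 -0.008]
```

View pics/s20c.png

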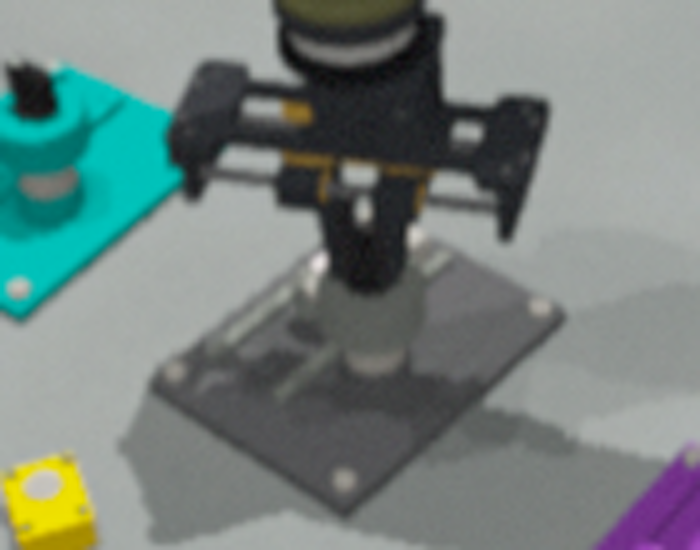

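Call:
send_rows(
  moves=[
    {"dx":0.0003,"dy":0.0002,"dz":0,"ax":0,"ay":0,"az":-4},
    {"dx":0,"dy":0,"dz":0,"ax":0,"ay":0,"az":-4},
    {"dx":0,"dy":0,"dz":0,"ax":0,"ay":0,"az":-2},
    {"dx":0,"dy":0,"dz":0,"ax":0,"ay":0,"az":-2},
  ],
)

```text
time: 16.58
eef_pos: [0.5527, 0.0739, 0.0889]
eef_rot: [116.7, 89.9, 29.5]
contact_force: [3.6, 1.9, -1.1]
width: 0.0119
```

```bash
python3 m.py t21c
```

```text
t 16.73 pos [552.7  73.9  88.9] x [ 0.001  0.001 -1.   ] jaw 2.86 F [ 4.4   2.48 -2.56] M [ 0.428 -1.002 -0.082] w 11.9 j [  1.  49. -23. 108.  35.  31. -43.]
Mz [ 0.038  0.021 -0.036 -0.082] mean F,M [ 4.044  1.737 -1.974  0.417 -0.954 -0.015]
```

Call:
send_rows(
  moves=[
    {"dx":0,"dy":0,"dz":0,"ax":0,"ay":0,"az":-1.2},
    {"dx":0,"dy":0,"dz":0,"ax":0,"ay":0,"az":-1.2},
  ],
)

```text
time: 16.98
eef_pos: [0.5528, 0.074, 0.0889]
eef_rot: [118.5, 89.9, 28.9]
contact_force: [4.7, 2.6, -1.5]
width: 0.0119
```

```bash
python3 m.py t22c
```

```text
t 17.12 pos [552.8  74.   88.9] x [ 0.001  0.001 -1.   ] jaw 0.44 F [ 4.71  1.88 -3.01] M [ 0.437 -1.062 -0.016] w 11.8 j [  1.  49. -22. 108.  34.  30. -44.]
Mz [ 0.049 -0.005  0.04  -0.016] mean F,M [ 4.453  2.207 -2.497  0.461 -1.065  0.017]
```

Call:
send_rows(
  moves=[
    {"dx":0.0007,"dy":0.0002,"dz":0,"ax":0,"ay":0,"az":-1},
    {"dx":0,"dy":0,"dz":0,"ax":0,"ay":0,"az":-1},
  ],
)

```text
time: 17.38
eef_pos: [0.5529, 0.0739, 0.0889]
eef_rot: [122.2, 90.0, 30.6]
contact_force: [3.9, 2.2, -0.1]
width: 0.0121
```

```bash
python3 m.py t23c
```

```text
t 17.52 pos [552.9  74.   88.9] x [ 0.  0. -1.] jaw -1.57 F [ 3.08  1.76 -0.5 ] M [ 0.398 -0.831 -0.009] w 12.2 j [  0.  48. -22. 108.  33.  30. -46.]
Mz [ 0.036 -0.02   0.028 -0.009] mean F,M [ 3.516  2.277 -0.209  0.415 -0.826  0.009]
```

Call:
send_rows(
  moves=[
    {"dx":0,"dy":0,"dz":0,"ax":0,"ay":0,"az":-0.7},
    {"dx":0,"dy":0,"dz":0,"ax":0,"ay":0,"az":-0.7},
  ],
)

```text
time: 17.77
eef_pos: [0.5529, 0.0739, 0.0889]
eef_rot: [110.8, 90.0, 17.8]
contact_force: [3.3, 2.4, 0.1]
width: 0.0119
```

```bash
python3 m.py t24c
```

```text
t 17.93 pos [552.8  73.9  88.8] x [ 0.  0. -1.] jaw -2.94 F [4.07 1.76 0.46] M [ 0.48  -0.859  0.114] w 11.9 j [  0.  48. -21. 108.  33.  30. -47.]
Mz [0.133 0.154 0.133 0.114] mean F,M [ 3.573  2.297  0.294  0.455 -0.841  0.133]
```

Call:
send_rows(
  moves=[
    {"dx":0,"dy":0,"dz":0,"ax":0,"ay":0,"az":-0.4},
    {"dx":0,"dy":0,"dz":0,"ax":0,"ay":0,"az":0},
  ],
)

```text
time: 18.18
eef_pos: [0.5529, 0.074, 0.0888]
eef_rot: [107.7, 90.0, 14.4]
contact_force: [2.9, 2.7, 1.7]
width: 0.0119
```

```bash
python3 m.py t25c
```

```text
t 18.32 pos [552.9  74.   88.8] x [ 0.  0. -1.] jaw -3.35 F [4.25 2.9  1.86] M [ 0.439 -0.897  0.246] w 11.9 j [  0.  48. -21. 108.  33.  30. -47.]
Mz [0.265 0.224 0.321 0.246] mean F,M [ 3.468  2.211  1.664  0.428 -0.856  0.264]
```

Firm stop: Mz rises from about 0.01 to 0.26 N m at jaw -3.3° (expected about -2.5°). Releasing and retreating.

Call:
send_rows(
  moves=[
    {"dx":0,"dy":0,"dz":0,"ax":0,"ay":0,"az":0},
    {"dx":0,"dy":0,"dz":0,"ax":0,"ay":0,"az":0},
    {"dx":0,"dy":0,"dz":0,"ax":0,"ay":0,"az":0},
    {"dx":0,"dy":0,"dz":0,"ax":0,"ay":0,"az":0},
  ],
  gripper=0.6,
)

```text
time: 18.82
eef_pos: [0.5523, 0.0735, 0.0886]
eef_rot: [-55.9, 89.9, -149.2]
contact_force: [-0.3, 0.6, 0.8]
width: 0.0498
```

Call:
send_rows(
  moves=[
    {"dx":0,"dy":0,"dz":0.02,"ax":0,"ay":0,"az":0},
    {"dx":0,"dy":0,"dz":0.04,"ax":0,"ay":0,"az":0},
    {"dx":0,"dy":0,"dz":0.05,"ax":0,"ay":0,"az":5},
    {"dx":-0.02,"dy":-0.03,"dz":0.03,"ax":0,"ay":0,"az":10},
    {"dx":-0.04,"dy":-0.04,"dz":0,"ax":0,"ay":0,"az":10},
  ],
)

```text
time: 19.45
eef_pos: [0.4948, 0.0044, 0.231]
eef_rot: [78.3, 89.6, 10.3]
contact_force: [0.0, -0.6, 0.1]
width: 0.0527
```

Call:
send_rows(
  moves=[
    {"dx":-0.04,"dy":-0.04,"dz":0,"ax":0,"ay":0,"az":10},
    {"dx":-0.04,"dy":-0.04,"dz":0,"ax":0,"ay":0,"az":5},
    {"dx":0,"dy":-0.04,"dz":0,"ax":0,"ay":0,"az":0},
    {"dx":0,"dy":0,"dz":0,"ax":0,"ay":0,"az":0},
    {"dx":0,"dy":0,"dz":0,"ax":0,"ay":0,"az":0},
  ],
)

```text
time: 20.08
eef_pos: [0.413, -0.1155, 0.2289]
eef_rot: [101.9, 89.9, 48.5]
contact_force: [0.0, 1.4, 0.6]
width: 0.0528
```

```bash
python3 -c "
from h import *
tool()
p=cap('top','top30')
a=p['pixels'][160:245,222:320,::-1]
cv2.imwrite('pics/t30c.png',cv2.resize(a,None,fx=7,fy=7,interpolation=cv2.INTER_CUBIC))
o=pickle.load(open('top13.pkl','rb'))['pixels'][160:245,222:320]
d=np.abs(o.astype(int)-p['pixels'][160:245,222:320]).astype(np.uint8).max(2)
cv2.imwrite('pics/d30.png',cv2.resize(np.clip(d.astype(int)*3,0,255).astype(np.uint8),None,fx=7,fy=7,interpolation=cv2.INTER_NEAREST))
"
```

```text
t 20.07 pos [ 413.  -115.5  228.9] x [ 0.001  0.001 -1.   ] jaw 36.64 F [0.04 1.38 0.56] M [ 0.063 -0.12  -0.016] w 52.8 j [ 38.  31. -44. 122.  34.  40.   8.]
```

View pics/t30c.png

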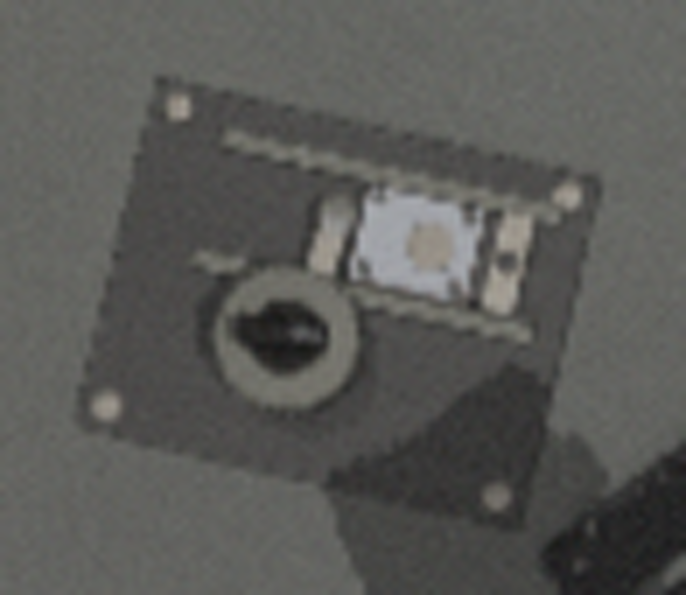

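View pics/d30.png

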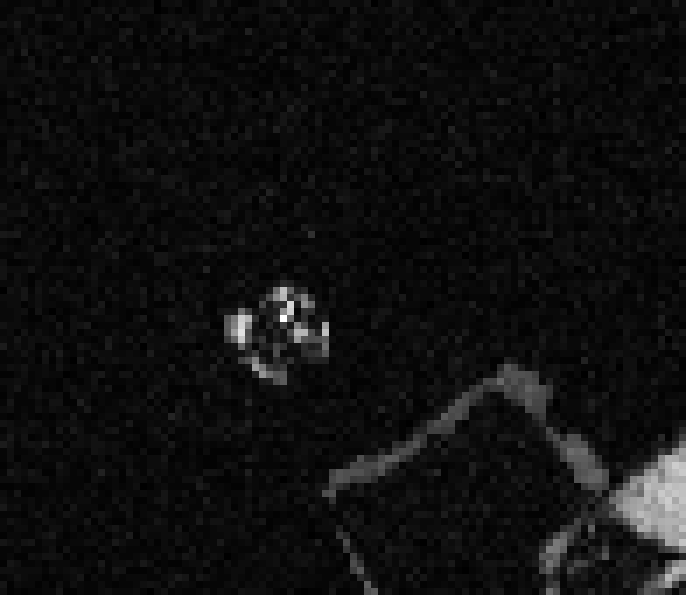

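```bash
python3 - <<'E'
from h import *
from fit import W
p=pickle.load(open('top30.pkl','rb'))
x0,y0=262,180
a=p['pixels'][y0:y0+30,x0:x0+38,::-1]; a=cv2.resize(a,None,fx=20,fy=20,interpolation=cv2.INTER_CUBIC)
cv2.imwrite('pics/t31c.png',cv2.convertScaleAbs(a,alpha=1.4))
P=[.5494,.0719,-.2117]
f=lambda X:np.round((proj(p,X)-[x0,y0]+.5)*20).astype(int)
for ang,col in ((-4,(0,0,255)),(-6.5,(0,255,0))):
    t=np.radians(ang);c=np.array([np.cos(t),np.sin(t)])*.055
    th=np.linspace(0,2*np.pi,40)
    for z in (.047,.022): cv2.polylines(a,[f(W(P,np.c_[c[0]+.008*np.cos(th),c[1]+.008*np.sin(th),0*th+z]))],True,col,1)
cv2.imwrite('pics/t32c.png',a)
E
```

```text
(no output)
```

View pics/t31c.png

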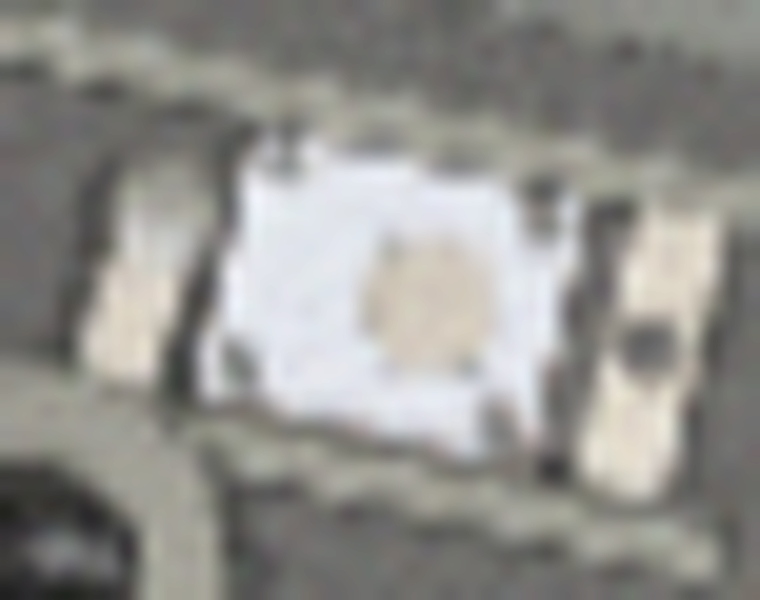

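View pics/t32c.png

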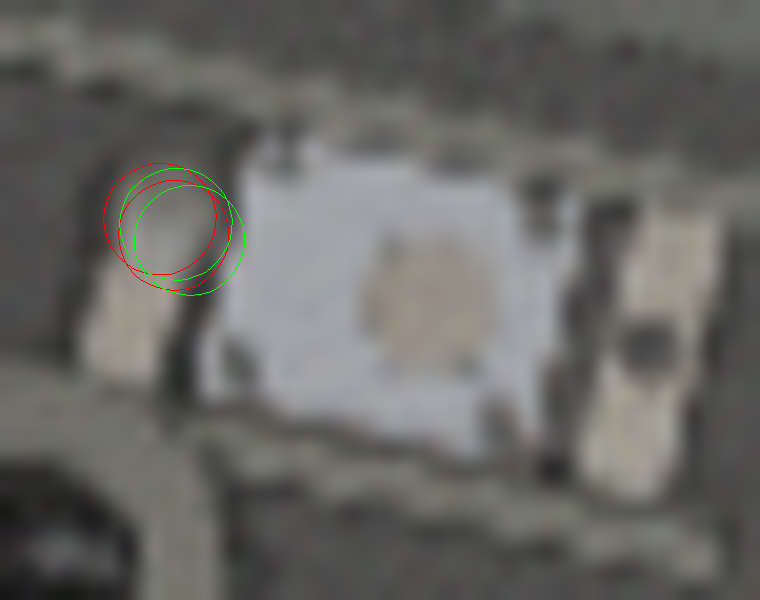

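```bash
python3 - <<'E'
from h import *
p=pickle.load(open('top30.pkl','rb'))
a=cv2.resize(p['pixels'][180:220,260:310,::-1],None,fx=12,fy=12,interpolation=cv2.INTER_CUBIC)
b=cv2.imread('pics/t12c.png')
c=cv2.imread('pics/t10c.png')
o=np.vstack([cv2.resize(x[60:220,60:260],None,fx=2,fy=1.2,interpolation=cv2.INTER_CUBIC) for x in (c,b,a)])
cv2.imwrite('pics/cmp.png',cv2.convertScaleAbs(o,alpha=1.5))
for x in (c,b,a):
    g=x.mean(2); print([int(v) for v in g[96:120,84:200:6].mean(0)]); 
E
```

```text
[46, 49, 68, 88, 93, 94, 97, 100, 102, 99, 90, 78, 64, 71, 111, 149, 150, 139, 131, 131]
[49, 53, 68, 83, 87, 89, 94, 97, 98, 96, 90, 83, 70, 76, 111, 146, 150, 142, 133, 130]
[59, 65, 80, 96, 100, 100, 104, 105, 105, 100, 91, 81, 67, 74, 111, 147, 151, 141, 133, 130]
```

View pics/cmp.png

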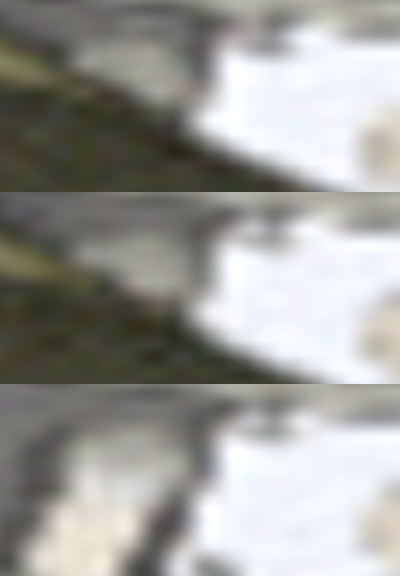

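The dark seam between nose and housing looks the same under load and now, and the nose and housing edges have not moved. So the clamp stayed put. Handing in.

```bash
python3 -c "
from h import *
print(order.hand_in()); tool()"
```

```text
the job is handed in; nothing more can be done
None
the job is handed in; nothing more can be done
```

The housing is clamped against the fence and the knob is at its stop; I handed the job in at about 20 s of the 72 s allowed. No verdict is reported.

- **Ring:** I turned it about 50° clockwise until the housing met the jaw plate. The wrist moment went from about 0.18 to 0.70 N m, which is an estimated 9.5–10 N at the nose. The highest reading was 0.71 N m, well under what 18 N would need. In the picture after release, the knob's white line had not moved.
- **Knob:** I turned it about 74° clockwise until it stopped hard, about 0.26 N m at the expected angle, then let go and backed off. Before-and-after pictures show only the knob changed: arm, ring and housing did not move.
- **Not measured:** The force the ring keeps after release cannot be read directly. I judged it tight because the nose and housing positions match the loaded pictures to about 0.1 pixel (about 0.3 mm).
- **Disagreement:** A thin dark seam shows between nose and housing, but it was there under load too. My vision estimates of the arm angle differed, at about -4° and -6.5°, which is within picture error.

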